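Slide the sample carrier into its notch and bolt it

TASK

With the fingertips only, push the blue sample carrier along its rails, away from the robot, until it drops down into the locating notches and sits level; then push the red-knobbed slide bolt fully in over the carrier's edge to lock it. Grasp and lift nothing, keep the sample cup standing in its ring on the carrier, and leave the other things on the bench where they are.

Things in the scene. Friction and masses are not known exactly. Their poses are not given: they have to be found in the camera images.
- track: fixed loading track: aluminium rails, dark side walls, grey base. Origin: on the worktop, exactly below the centre of the carrier once it sits in the notches. x = sliding direction (away from the robot), y left, z up. It spans x -0.185 to +0.120. Rail tops z = 0.026; side walls at y = +-0.0615 to +-0.0675 reach z = 0.038; a cross stop (to z = 0.040) closes the far end at x = 0.104; near end open.
- notch (a point): centre of the four notches, at rail-top height (0, 0, 0.026 of the track). The notches are 8 mm deep, with 2.5 mm play before and behind each foot of the carrier; their far walls stop a dropped carrier from sliding farther
- bracket (a point): top centre of the fixed grey bolt bracket outside the left wall (-0.020, 0.0955, 0.0525 of the track); the bracket measures 36 mm along the track, 56 mm across and stands on the worktop
- carrier: loose blue board on four feet, 110 mm along the rails, 120 mm across, about 0.6 kg; slides on its rails with about 1.5 to 4 N. Origin: at its centre, level with the feet's underside; x along the rails, away from the robot. The board lies 8 to 24 mm above the origin. On the rails the origin is at z = 0.026, in the notches at 0.018. Starts 60 to 100 mm short of the notches; all four feet drop there at once, and nowhere else
- rear_edge (a point): middle of the upright rear face of the carrier (the 120 x 16 mm face toward the robot), half-way up it: the place to push
- cup: white sample cup with a black cap, diameter 39 mm, 33 mm high, standing loose in the white ring (outer diameter 52 mm, inner 44 mm, 9 mm high) in the middle of the carrier. Origin: centre of its underside, 24 mm above the carrier's origin
- bolt (a joint): slide bolt on the left of the track, m: 0 = drawn out (starts at 0 to 0.004), 0.026 = fully in (stop). Slides along the track's -y, toward the carrier, with about 1.5 N plus light damping, and stays where left. Its bar passes 2.5 mm over a seated carrier and overlaps its edge; a carrier that has not dropped blocks it
- bolt_peg (a point): middle of the upright red knob of the bolt (diameter 13 mm; the red part reaches 11 mm above and below this point, the grey bracket's top lies 16 mm below this point). At joint 0 it is at x = -0.020, y = 0.094, z = 0.0685 of the track
- vial: bystander: small vial with a blue cap, 24 mm wide, 59 mm high; origin at its underside
- spare_cup: bystander: white sample cup with a grey cap, 39 mm wide, 32 mm high; origin at its underside
- disc: bystander: grey metal disc, diameter 40 mm, 12 mm high; origin at its underside
- stapler: bystander: red stapler, 135 x 30 x 46 mm; origin at its underside
- tape_roll: bystander: roll of brown tape lying flat, 92 mm wide, 24 mm high; origin at its underside
There are look-alikes about, which are no part of the job. There is more than one size of the carrier; the job needs the larger. There is more than one size of the cup; the job needs the smaller.

How it is judged (in metres and radians):
On the way:
1. the carrier has dropped into the notches, level, while the bolt is still drawn out (z of carrier in the frame of track below 0.0205 m and x of carrier in the frame of track between -0.005 and 0.005 m and angle between carrier's own z axis and vertical below 0.05 rad and value of joint bolt below 0.01 m), for 0.2 s.
At the end, for the whole second after the job is handed in: Carrier at rest in the notches (origin below 20.5 mm, within 5 mm of the seated centre along the track, tilt under 0.05 rad), cup down in its ring (within 6 mm of its centre, tilt under 0.1 rad), bolt in past 22 of its 26 mm (z of carrier in the frame of track below 0.0205 m and x of carrier in the frame of track between -0.005 and 0.005 m and angle between carrier's own z axis and vertical below 0.05 rad and horizontal distance between cup and carrier below 0.006 m and z of cup in the frame of carrier below 0.028 m and angle between cup's own z axis and vertical below 0.1 rad and value of joint bolt above 0.022 m and linear speed of each of carrier, cup below 0.01 m/s and velocity of joint bolt below 0.005 m/s); the robot touches nothing.
It fails at once if the carrier is lifted off its rails (z of carrier in the frame of track above 0.036 m).
It fails at once if the carrier is tipped steeply (angle between carrier's own z axis and vertical above 0.25 rad).
It fails at once if the cup is lifted out of its ring or tipped (z of cup in the frame of carrier above 0.032 m or angle between cup's own z axis and vertical above 0.4 rad).
It fails at once if a bystander is moved by more than 20 mm (distance of any of vial, spare_cup, disc, stapler, tape_roll from where it was at the start of the episode above 0.02 m).
It also fails if it takes over 48 s, if anything falls off the work surface, if the arm or the gripper's body presses on something with over 40 N, if the wrist force passes 120 N, or if a joint passes its speed limit or range.

ROBOT

A 7-joint arm with a two-finger parallel gripper is mounted at the origin on a cart in front of the work surface, level with it; the furniture and walls round the work are solid. World frame = base frame: x ahead of the robot, y to its left, z up, the work surface at z = 0. Lengths are in mm, angles in rad, forces in N, time in s.
With the tool pointing down it reaches from about 400 to 850 mm from the base axis. Payload 4.4 kg.
Tool frame: the origin (TCP) lies on the centre line of the jaws, within the pads' length; the fingertips stand 17 mm ahead of it and the grasp point (between the pads) lies 2 mm behind it (robot.tip_reach is the distance from the TCP to the fingertips, in mm); z points along the fingers, y is the line along which they close (so a half turn about z gives the same grasp; the last joint's range is limited). The gripper opens to 94 mm and grips with 3 to 60 N. Pads are 16 mm wide; open, the fingers measure 119 mm over their backs; the gripper's body (75 mm by 177 mm) begins 78 mm behind the grasp point.
Start: joints at [-1.404, 0.628, 0.038, 1.517, -0.027, 0.996, -0.02], TCP at [149.93, 632.487, 189.278] pointing down, gripper open.
Joint ranges: [-3.06, 3.06], [-0.37, 2.12], [-1.25, 1.32], [0.18, 2.47], [-1.1, 4.24], [0.23, 1.98], [-2.94, 2.94]. Speed limits (rad/s): [2.57, 2.57, 3.14, 3.14, 3.14, 3.14, 3.14].

INTERFACE

Orientations are given as a unit quaternion [w, x, y, z].
In Python, from plant import robot, effector, cams gives the robot as it stands. Calls block until the motion is done:
- robot.reach(position, orientation): joint-space move of the TCP to a pose.
- robot.move_linear(position, ori=None, speed=150, guard=None): straight line of the TCP; ori=None keeps the orientation; speed is the mean speed in mm/s. With guard (N) it stops when the force on the tool has changed by that much, and returns True; else False.
- robot.move_j(angles): joint-space move.
- effector.open_jaws() and effector.close_gripper(strength=None): open the fingers fully, or close them until they stop; strength is the grip in N (None keeps the last).
- robot.pause(seconds).
- robot.solve_ik(position, orientation): joint angles nearest the present ones, or None.
- robot.get_obs(): the state.
- cams.grab_frame(name): name is "side" or "top"; returns a dict with "frame" (400x640x3 uint8, red, green, blue), "fov_y" (degrees; the focal length in pixels is half the picture's height over the tangent of half this angle, whatever the lens; pixels are square), "cx", "cy" (the principal point, pixels), "distortion" ([k1, k2, p1, p2, k3] as OpenCV has them; the pictures are not rectified), "world_from_camera" (4x4, takes a point from camera to world coordinates). Camera axes: x right, y down, z forward; pixel columns grow to the right and rows downward; lengths in mm; the calibration is good to about 2 mm. A picture is of the moment at which its call begins. There is no depth.
A pose or a line that the arm cannot do raises robot.Unreachable and nothing moves.
- robot.job_done(): hands the job in; it is judged then, once.
The state is a dict: "t": time; "joint_positions": joint angles; "joint_velocities": joint speeds; "joint_efforts": joint torques, N m; "position": TCP position; "ee_rot": TCP orientation; "contact_force": force on the tool from outside, world axes, zero at the start; "torque": the same for the moment, N m; "finger_gap": finger opening in mm; "gripper_force": force on a finger pad.
Only numpy, scipy, OpenCV 4.12 (cv2) and the standard library are available. Lean on these libraries where they do the work, as an engineer would, in place of code of your own. Each camera call takes 0.05 s, during which the arm holds its last target. There are 200 camera calls.

## Working session

There is one attempt and no reset: what is moved stays moved. The work goes in short steps, each a Python script; the robot and the scene stay as the last script left them, time stands still between calls to the robot, and variables do not carry over. Pictures are saved under pics/ and viewed, at most 10 in all, crops included, and the job is handed in when it is done.

```bash
ls; mkdir -p pics
cat > h.py <<'E'
import numpy as np, cv2
from plant import robot, effector, cams
def grab(n):
    f=cams.grab_frame(n); fr=f["frame"]; H=fr.shape[0]
    fl=H/2/np.tan(np.radians(f["fov_y"])/2)
    f["K"]=np.array([[fl,0,f["cx"]],[0,fl,f["cy"]],[0,0,1]]); f["D"]=np.array(f["distortion"],float); f["T"]=np.array(f["world_from_camera"],float)
    return f
def cast(f,px,z):
    p=cv2.undistortPoints(np.array(px,float).reshape(-1,1,2),f["K"],f["D"]).reshape(-1,2)
    d=np.c_[p,np.ones(len(p))]@f["T"][:3,:3].T; o=f["T"][:3,3]
    return o+d*((np.asarray(z)-o[2])/d[:,2])[:,None]
def proj(f,P):
    R=f["T"][:3,:3].T; t=-R@f["T"][:3,3]
    return cv2.projectPoints(np.array(P,float).reshape(-1,1,3),cv2.Rodrigues(R)[0],t,f["K"],f["D"])[0].reshape(-1,2)
def save(f,n,box=None,s=1):
    im=f["frame"][:,:,::-1]
    if box: im=im[box[1]:box[3],box[0]:box[2]]
    cv2.imwrite("pics/"+n,cv2.resize(im,None,fx=s,fy=s,interpolation=cv2.INTER_CUBIC))
E
python3 - <<'E'
from h import *
import pickle
for n in("top","side"):
    f=grab(n); save(f,n+"0.png",s=1.25); pickle.dump(f,open(n+"0.pkl","wb")); print(n,f["T"].round(2).tolist(),f["D"])
o=robot.get_obs(); print(o["t"],o["position"],o["ee_rot"],o["contact_force"],robot.tip_reach)
E
```

```text
pics
top [[0.02, -0.99, 0.15, 345.61], [-1.0, -0.02, 0.01, 141.73], [-0.01, -0.15, -0.99, 1321.19], [0.0, 0.0, 0.0, 1.0]] [-0.07634775  0.          0.          0.          0.        ]
side [[1.0, 0.0, -0.02, 576.07], [0.02, -0.63, 0.77, -694.74], [-0.01, -0.77, -0.63, 782.36], [0.0, 0.0, 0.0, 1.0]] [0.01770571 0.         0.         0.         0.        ]
0.1 [149.81199876 631.86948898 188.46845879] [-8.73444124e-05  1.16174635e-01  9.93228450e-01 -8.31869648e-04] [ 0.36006061  0.61896012 -0.49428944] 17.0
```

View pics/top0.png

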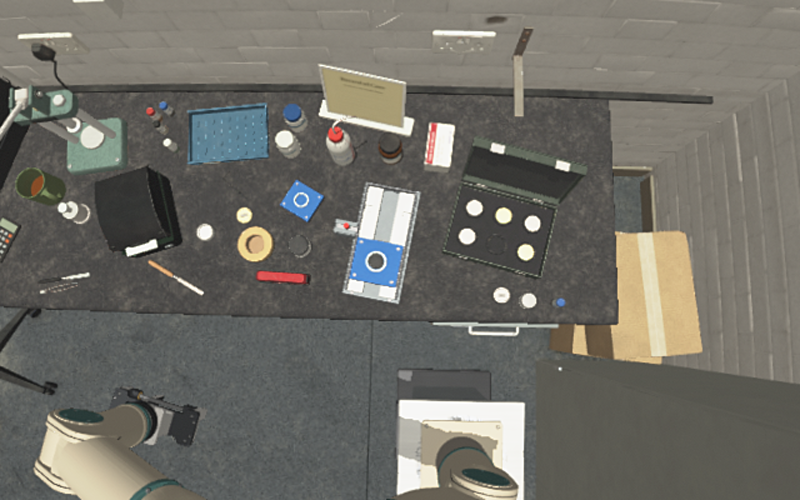

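View pics/side0.png

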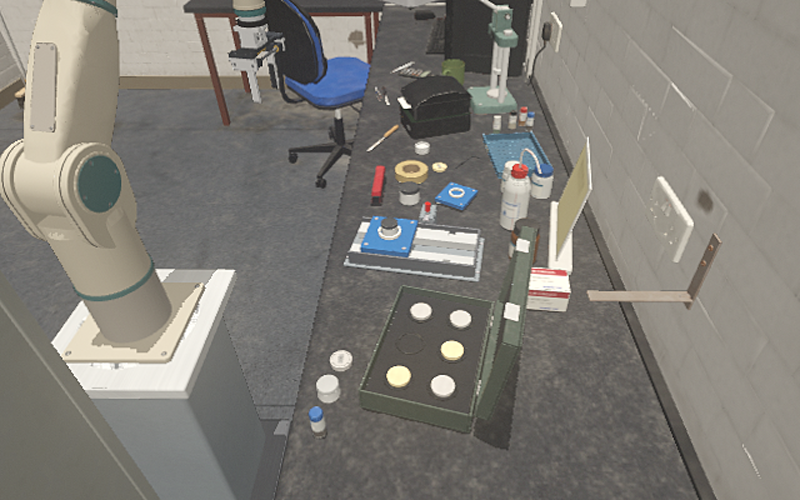

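The top view shows the large blue carrier, with its black-capped cup, at (376,262) on the aluminium track. The red knob on the grey bracket is at (347,227).

What could be mistaken for the targets (top view pixels):
- **Carrier:** the small blue plate with an empty ring at (301,200), and the blue tray at (228,135).
- **Cup:** the grey-capped spare at (299,245), and white cups at (205,232), (529,300) and (501,295).
- **Knob:** the red stapler at (282,277).

I choose the larger plate on the track with the cup in its ring. Next I'll measure it and check a crop.

```bash
cat > meas.py <<'E'
from h import *
def blobs(f,kind,box):
    h=cv2.cvtColor(f["frame"],cv2.COLOR_RGB2HSV)
    m=cv2.inRange(h,(100,140,90),(118,255,255)) if kind=="blue" else cv2.inRange(h,(0,140,90),(8,255,255))|cv2.inRange(h,(172,140,90),(180,255,255))
    b=np.zeros_like(m); x0,y0,x1,y1=box; b[y0:y1,x0:x1]=m[y0:y1,x0:x1]
    c=cv2.findContours(b,cv2.RETR_EXTERNAL,cv2.CHAIN_APPROX_NONE)[0]
    return max(c,key=cv2.contourArea).reshape(-1,2) if c else None
def carrier(f,box,z):
    c=blobs(f,"blue",box); P=cast(f,c,z)[:,:2].astype(np.float32)
    return cv2.minAreaRect(P), cv2.boxPoints(cv2.minAreaRect(P))
def tri(f1,p1,f2,p2):
    A=[];b=[]
    M=np.zeros((3,3));v=np.zeros(3)
    for f,p in((f1,p1),(f2,p2)):
        o=f["T"][:3,3]; d=cast(f,[p],0)[0]-o; d/=np.linalg.norm(d); Q=np.eye(3)-np.outer(d,d); M+=Q; v+=Q@o
    return np.linalg.solve(M,v)
BT=(265,180,340,245); BS=(280,160,350,210)
E
python3 - <<'E'
from meas import *
import pickle
t,s=[pickle.load(open(n+"0.pkl","rb")) for n in("top","side")]
r,b=carrier(t,BT,50); print("top",r); print(b.round(1))
r,b=carrier(s,BS,50); print("side",r); 
kt=blobs(t,"red",(262,170,290,195)); ks=blobs(s,"red",(330,155,352,180))
print(kt.min(0),kt.max(0),ks.min(0),ks.max(0))
print("knob",tri(t,kt.mean(0),s,ks.mean(0)), cast(t,[kt.mean(0)],76))
# track near/far corners of base, estimated from top picture (px of 640)
print(cast(t,np.array([[343,296],[402,302],[420,190],[370,184]])/1.25,[30]*4).round(0))
save(t,"crop.png",(255,135,350,250),5)
E
```

```text
top ((498.172607421875, 228.33859252929688), (116.31653594970703, 106.51749420166016), 80.13228607177734)
[[435.7 180.2]
 [540.7 161.9]
 [560.6 276.5]
 [455.7 294.8]]
side ((500.8896789550781, 221.3142547607422), (130.90330505371094, 108.94037628173828), 80.74622344970703)
[275 179] [278 182] [340 161] [343 168]
knob [587.12344436 305.61685152  70.08631075] [[584.79766721 304.65465056  76.        ]]
[[410. 311.  30.]
 [398. 159.  30.]
 [693. 119.  30.]
 [706. 251.  30.]]
```

View pics/crop.png

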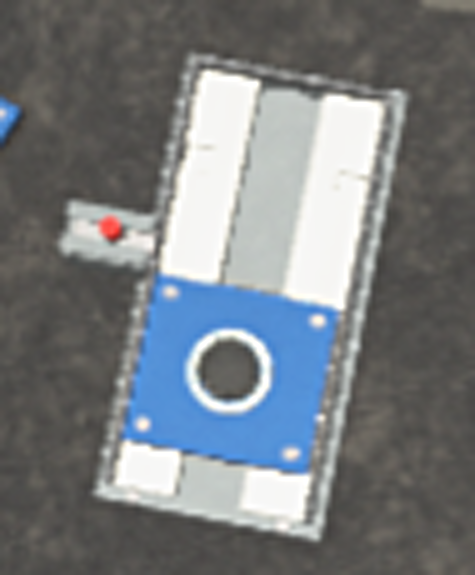

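The crop confirms the choice: large board, ring with the black-capped cup, and the red knob left of the track. Track yaw is about -9.9°. The carrier is about 93 mm short of the notches and the bolt is drawn out. Next I'll push to about 15 mm short of the notches.

```bash
cat >> meas.py <<'E'
yaw=np.radians(-9.9); u=np.array([np.cos(yaw),np.sin(yaw)]); v=np.array([-u[1],u[0]])
C0=np.array([499,228.]); N=C0+92.9*u
from scipy.spatial.transform import Rotation as Rr
R=np.array([[-u[0],v[0],0],[-u[1],v[1],0],[0,0,-1.]])
q=Rr.from_matrix(R).as_quat(); ORI=[q[3],q[0],q[1],q[2]]
def W(x,y,z): return list(N+x*u+y*v)+[z]   # track -> world
def tr(p): d=np.array(p[:2])-N; return (d@u).round(1),(d@v).round(1)
def st(s=""):
    o=robot.get_obs(); print(s,round(o["t"],2),tr(o["position"]),o["position"].round(1)[2],"F",(np.array(o["contact_force"])).round(1))
E
python3 - <<'E'
from meas import *
import pickle
effector.close_gripper(10)
robot.reach(W(-182,0,150),ORI); st("above")
robot.move_linear(W(-182,0,49),speed=120); st("down")
print(robot.move_linear(W(-78,0,49),speed=40,guard=12)); st("pushed")
t,s=grab("top"),grab("side")
r,b=carrier(t,BT,50); print(r, b.round(0).tolist())
save(t,"t1.png",(255,135,350,250),4); save(s,"s1.png",(270,140,400,230),5)
E
```

```text
above 3.23 (np.float64(-182.3), np.float64(1.4)) 150.1 F [-0.4 -0.1 -0.5]
down 4.22 (np.float64(-181.7), np.float64(0.4)) 49.4 F [0.2 0.5 0.1]
False
pushed 6.97 (np.float64(-80.7), np.float64(-0.2)) 48.8 F [-5.   1.4  4.5]
((574.2183227539062, 169.87437438964844), (34.993839263916016, 22.56092071533203), 32.025367736816406) [[553.0, 170.0], [565.0, 151.0], [595.0, 170.0], [583.0, 189.0]]
```

View pics/s1.png

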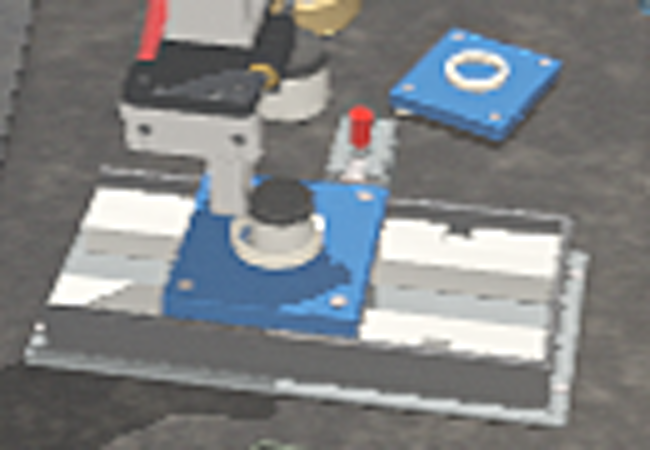

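View pics/t1.png

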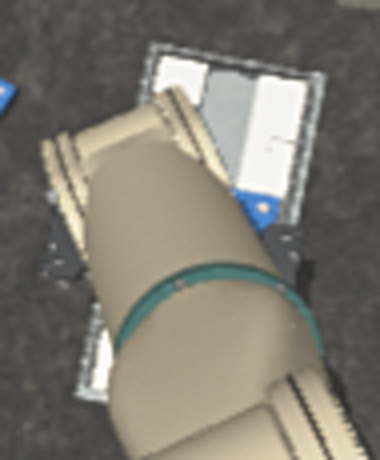

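The side view shows the carrier partly along the track with the cup upright in its ring, and the fingers at its rear face. Its front-right top corner is near crop pixel (360,322) and the front-left near (387,185). The top view is mostly hidden by the arm, showing only the front-right corner at (283,200). I'll cast those corners, then push on slowly with a guard.

Run:
```python
from meas import *
s,t=grab("side"),grab("top")
for p in cast(s,np.array([[360,322],[387,185]])/5+[270,140],[50,50]): print("front side",tr(p))
print("front top",tr(cast(t,[[283/4+255,198/4+135]],[50])[0]))
x0=-80.7
for x in np.arange(-74,-50,3):
    hit=robot.move_linear(W(x,0,49),speed=25,guard=10); st(f"{x} {hit}")
    if hit: break
s=grab("side"); save(s,"s2.png",(270,140,400,230),5)
```

```text
front side (np.float64(8.2), np.float64(-62.1))
front side (np.float64(3.5), np.float64(61.7))
front top (np.float64(-0.1), np.float64(-63.0))
-74 False 7.48 (np.float64(-75.5), np.float64(-0.2)) 48.7 F [-4.8  0.2  2.5]
-71 False 7.75 (np.float64(-71.4), np.float64(-0.2)) 48.8 F [-2.6  0.4  2. ]
-68 False 8.02 (np.float64(-67.8), np.float64(-0.1)) 49.0 F [-3.5  0.5  0.7]
-65 False 8.28 (np.float64(-64.6), np.float64(-0.0)) 49.0 F [-3.2  0.6  1. ]
-62 False 8.55 (np.float64(-61.6), np.float64(-0.0)) 49.0 F [-2.8 -0.5  0.4]
-59 False 8.82 (np.float64(-58.7), np.float64(0.0)) 49.0 F [-3.7  0.4  0.5]
-56 False 9.08 (np.float64(-55.6), np.float64(0.0)) 49.0 F [-2.6 -0.1  0.1]
-53 False 9.35 (np.float64(-52.7), np.float64(-0.0)) 49.0 F [-2.2  0.2  1.5]
```

View pics/s2.png

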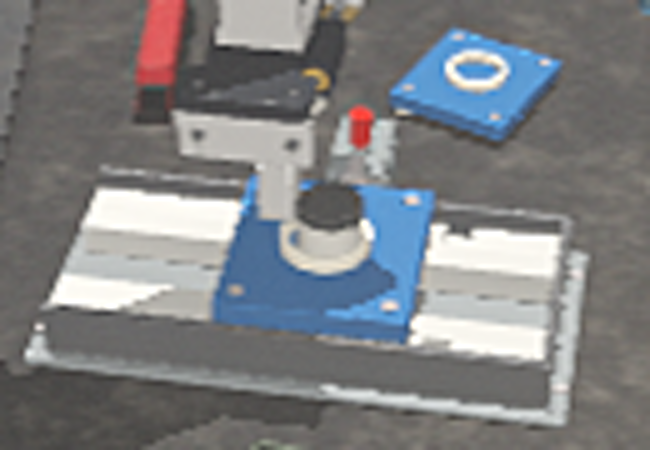

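The carrier moved, but the fingertips seem to sit farther forward over the board than I expected. I'll stop and check the projections.

Run:
```python
from meas import *
s=grab("side"); c=lambda P:((proj(s,P)-[270,140])*5).round(0).tolist()
o=robot.get_obs(); print(o["finger_gap"],o["ee_rot"],ORI)
print("tip,tcp",c([W(-52.7,0,32),W(-52.7,0,49),W(-52.7,0,68)]))
print("track corners near/far at wall z38", c([W(-185,64,38),W(-185,-64,38),W(108,-64,38),W(108,64,38)]))
print("peg",c([W(-20,91,79.5)]))
for p in cast(s,np.array([[245,180],[214,312],[410,330],[435,190]])/5+[270,140],[50]*4): print("corner",tr(p))
p=cast(s,np.array([[330,195]])/5+[270,140],[83])[0]; print("cap",tr(p))
```

```text
0.5242972225834162 [2.96921041e-04 8.63436543e-02 9.96265367e-01 5.32485941e-05] [np.float64(0.0), np.float64(0.08628636579792338), np.float64(0.9962703764929413), np.float64(0.0)]
tip,tcp [[273.0, 264.0], [272.0, 241.0], [272.0, 214.0]]
track corners near/far at wall z38 [[80.0, 166.0], [18.0, 301.0], [543.0, 363.0], [564.0, 218.0]]
peg [[356.0, 111.0]]
corner (np.float64(-79.7), np.float64(52.0))
corner (np.float64(-71.5), np.float64(-67.9))
corner (np.float64(35.7), np.float64(-63.8))
corner (np.float64(31.9), np.float64(61.8))
cap (np.float64(-20.1), np.float64(4.0))
```

Run:
```python
from meas import *
s=grab("side"); save(s,"s3.png",(300,155,364,210),10)
```

```text
(no output)
```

View pics/s3.png

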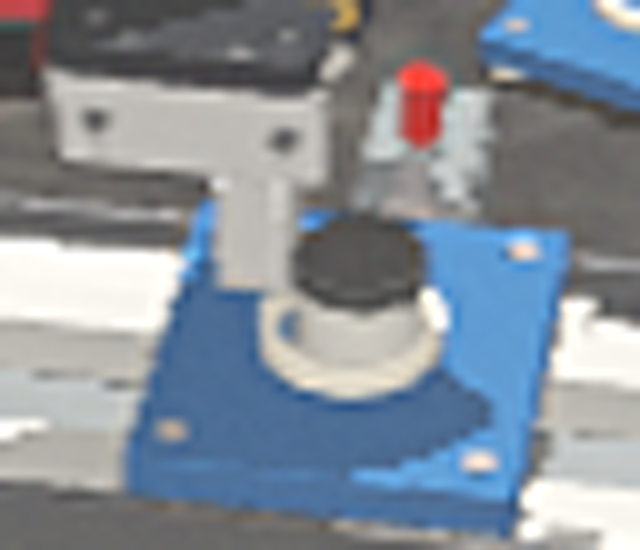

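The fingertips are really above the board. They're pushing at cup and ring level, with the fingertip bottom at about (324,184) in the side image, which is well above the height I commanded. The cup is still upright. I'll back off horizontally and measure the true tip height.

Run:
```python
from meas import *
robot.move_linear(W(-115,0,49),speed=60); st("back")
s=grab("side"); c=lambda P:((proj(s,P)-[285,140])*8).round(0).tolist()
print("tip z32",c([W(-115,0,32)]),"tcp",c([W(-115,0,49)]),"z66",c([W(-115,0,66)]),"z100",c([W(-115,0,100)]))
save(s,"s4.png",(285,140,375,212),8)
print(robot.get_obs()["joint_positions"])
```

```text
back 10.68 (np.float64(-114.4), np.float64(0.0)) 49.1 F [-0.2  0.4 -0.1]
tip z32 [[148.0, 403.0]] tcp [[146.0, 366.0]] z66 [[143.0, 328.0]] z100 [[138.0, 251.0]]
[-0.52076771  0.66694727  0.02450928  1.97210299 -0.03110875  0.50245407
  0.92321861]
```

View pics/s4.png

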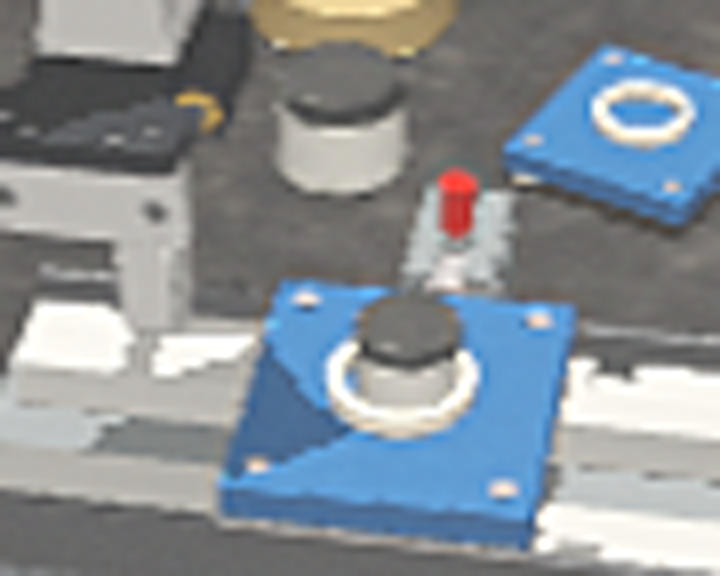

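The fingertip bottom is at crop (153,328). Cast at the tool's position, that is z≈62–66 rather than 32, so the tip is about 30 mm higher than the interface implies. The carrier and cup are fine. I'll check the height by lightly touching the left rail, which is known to be at z = 26.

Run:
```python
from meas import *
robot.move_linear(W(-115,38,49),speed=60)
hit=robot.move_linear(W(-115,38,5),speed=20,guard=4); st(f"touch {hit}")
robot.pause(.1); st()
o=robot.get_obs(); z=o["position"][2]
robot.move_linear(W(-115,38,z+8),speed=40); st("up")
```

```text
touch True 13.23 (np.float64(-115.0), np.float64(38.0)) 10.1 F [-0.4 -0.3  4.9]
 13.33 (np.float64(-115.0), np.float64(38.0)) 10.1 F [-0.4 -0.5  4.9]
up 13.7 (np.float64(-114.8), np.float64(38.1)) 18.4 F [-0.  -0.5  0.8]
```

The touch was at reported z = 10.1, so the real tip is at reported z + 16. I'll now push properly on the rear face with the tip at z = 32 (reported 16).

Run:
```python
from meas import *
robot.move_linear(W(-115,0,18),speed=80); robot.move_linear(W(-115,0,16),speed=40)
robot.move_linear(W(-88,0,16),speed=40,guard=10); st("near")
for x in np.arange(-84,-50,4):
    hit=robot.move_linear(W(x,0,16),speed=25,guard=8); st(f"{x} {hit}")
    if hit: break
```

```text
near 15.4 (np.float64(-89.3), np.float64(-0.2)) 15.8 F [-3.6  0.4  2.1]
-84 False 15.71 (np.float64(-84.0), np.float64(0.1)) 15.9 F [-2.2  1.3 -0.1]
-80 False 16.02 (np.float64(-79.6), np.float64(-0.1)) 15.9 F [-1.7  1.  -0.1]
-76 False 16.32 (np.float64(-75.5), np.float64(-0.1)) 15.9 F [-2.6  1.  -1.2]
-72 False 16.63 (np.float64(-71.5), np.float64(-0.1)) 16.0 F [-1.2  0.7 -1.3]
-68 False 16.94 (np.float64(-66.8), np.float64(0.1)) 16.2 F [-0.8  0.2 -0.4]
-64 True 17.15 (np.float64(-67.2), np.float64(-0.1)) 15.7 F [ 0.2 -0.6 -0.2]
```

A hit at -67, then the force vanished, which fits the carrier dropping. I'll back off, move to the outer side of the knob, and verify.

Run:
```python
from meas import *
robot.move_linear(W(-95,0,16),speed=80); robot.move_linear(W(-95,0,110),speed=150)
robot.move_linear(W(-20,140,110),speed=150); st("side")
s,t=grab("side"),grab("top")
r,b=carrier(t,(265,140,345,245),42); print(r)
save(s,"s5.png",(285,140,385,215),8)
c=lambda P:((proj(s,P)-[285,140])*8).round(0).tolist()
for z in(42,50): print(z,c([W(-55,-60,z),W(55,-60,z),W(55,60,z)]))
```

```text
side 19.61 (np.float64(-20.3), np.float64(139.1)) 109.7 F [-0.2 -0.1  0.4]
((587.9215087890625, 211.96731567382812), (118.63643646240234, 107.33250427246094), 80.85975646972656)
42 [[275.0, 508.0], [594.0, 545.0], [637.0, 331.0]]
50 [[275.0, 490.0], [594.0, 527.0], [638.0, 314.0]]
```

View pics/s5.png

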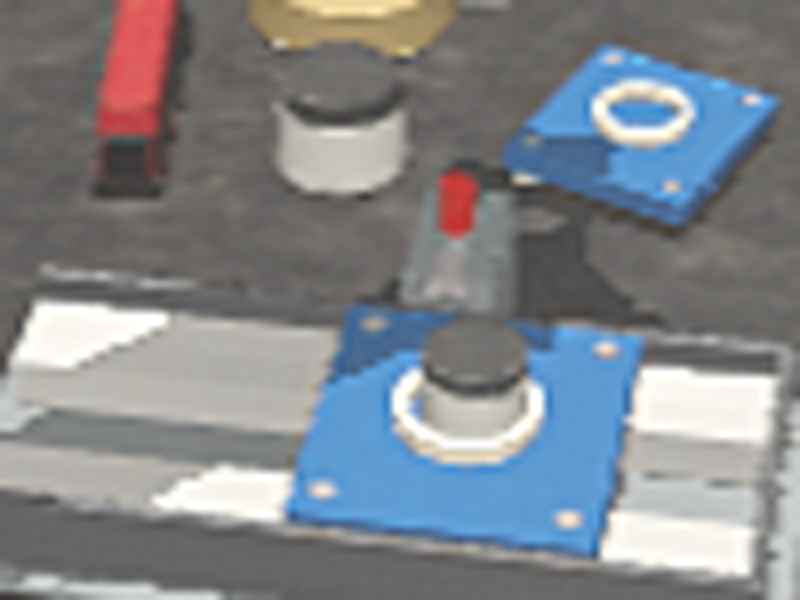

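The carrier's side face has sunk behind the wall. Its corner at (600,553) matches the z=42 projection, and the cup stands in its ring, so it's seated. Next I'll push the bolt.

Run:
```python
from meas import *
robot.move_linear(W(-20,140,47),speed=120); st("down")
hit=robot.move_linear(W(-20,76,47),speed=30,guard=12); st(f"push {hit}")
robot.move_linear(W(-20,130,47),speed=100); robot.move_linear(W(-20,150,140),speed=150); st("out")
s,t=grab("side"),grab("top")
ks=blobs(s,"red",(325,150,355,180)); kt=blobs(t,"red",(262,165,300,195))
if ks is not None and kt is not None:
    p=tri(t,kt.mean(0),s,ks.mean(0)); print("knob",tr(p),p[2])
elif ks is not None: print(tr(cast(s,[ks.mean(0)],[68.5])[0]))
save(s,"s6.png",(285,140,385,215),8)
```

```text
down 20.38 (np.float64(-19.6), np.float64(140.3)) 47.4 F [-0.3 -0.1  0.7]
push True 22.16 (np.float64(-20.1), np.float64(85.5)) 47.0 F [1.3 2.1 1.7]
out 23.53 (np.float64(-20.4), np.float64(148.9)) 139.1 F [-0.2 -0.8 -0.4]
knob (np.float64(-19.1), np.float64(68.3)) 68.74303931560713
```

View pics/s6.png

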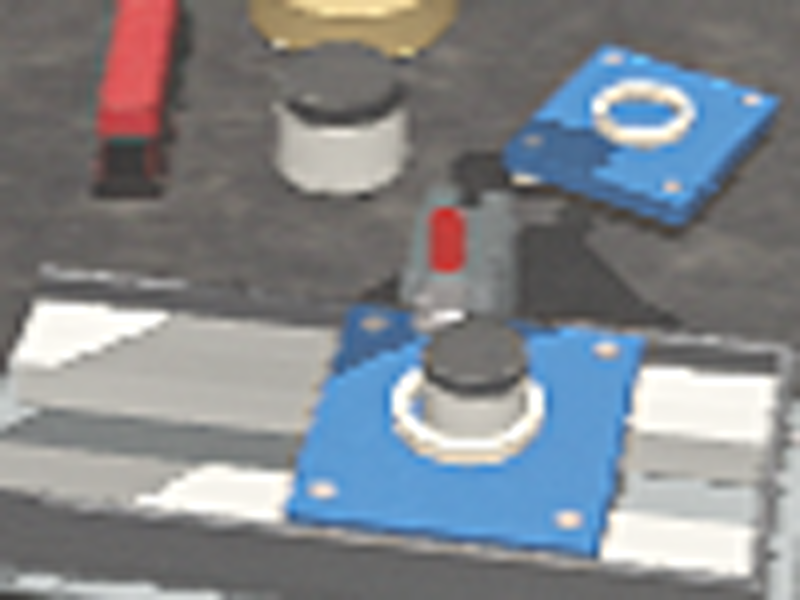

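The knob is at track y = 68.3 against the stop at 68, so the bolt is fully in, with its bar over the board edge at (440,315). The cup is standing and the robot is clear.

```bash
python3 -c "
from plant import robot
robot.pause(0.3); print(robot.job_done())"
```

```text
the job is handed in; nothing more can be done
None
```

The carrier is seated in the notches, the bolt is fully in over its edge, the cup is standing in its ring, and I've handed the job in; for part of the push the fingertips (about 33 mm higher than specified) pressed on the cup and ring instead of the carrier's rear face, until I corrected the height.

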